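Clear the card box and hold its lid open

ROBOT

A 6-joint arm with a two-finger parallel gripper is mounted at the origin on a cart in front of the work surface, level with it; the furniture and walls round the work are solid. World frame = base frame: x ahead of the robot, y to its left, z up, the work surface at z = 0. Lengths are in m, angles in rad, forces in N, time in s.
With the tool pointing down it reaches from about 0.325 to 0.775 m from the base axis. Payload 9.3 kg.
Tool frame: the origin (TCP) lies on the centre line of the jaws, within the pads' length; the fingertips stand 25 mm ahead of it and the grasp point (between the pads) lies 6 mm ahead of it; z points along the fingers, y is the line along which they close (so a half turn about z gives the same grasp; the last joint's range is limited). The gripper opens to 85 mm and grips with 20 to 120 N. Pads are 22 mm wide; open, the fingers measure 114 mm over their backs; the gripper's body (76 mm by 85 mm) begins 54 mm behind the grasp point. The pads swing forward as they close: fully open they stand 13 mm farther back than shut.
Start: joints at [0.959, 0.259, 0.021, 1.334, 0, 1.418], TCP at [0.244, 0.493, 0.256] pointing down, gripper open.
Joint ranges: [-3.04, 3.04], [-0.91, 1.82], [-1.04, 1.36], [-1.92, 1.95], [-1.52, 1.45], [-3.14, 3.14]. Speed limits (rad/s): [2.22, 2.22, 2.79, 3.14, 3.14, 3.14].

INTERFACE

Orientations are given as a unit quaternion [w, x, y, z].
In Python, from plant import ctrl gives the robot as it stands.
- The arm moves only by the tool play_rows, never from a script. Its argument "targets" is a list of rows, each a list of 4 numbers: the shift along the tool's x, y, z in cm, then the turn about the tool's z in rad. A call has exactly 10 rows; each row is the pose to reach, as a shift and turn from the pose commanded when the call began, along the tool's axes at that moment; what a row does not reach only later rows make up. A row lasts 1/12 s, in which the tool goes at most 41.7 mm and 7.16 degrees, less where a joint would pass 70% of its speed; a pose out of reach is approached as far as the arm can. A call with a gripper value outside its range is refused whole. "claw" is the closure, from -1 (fully open) to 1 (shut), set as the call begins (left out, the last holds). The fingers move at their own pace and stop on an object; the grip force is fixed at half the most. Time passes only in rows, so rows that repeat a pose let the fingers close, or fill a call up. It gives the time, the measured TCP pose, the force, the opening and the grip force at its end, in the units of the state.
- ctrl.get_state(): the state, without advancing time (a new reading comes with each control period).
- ctrl.camera(name): name is "scene" or "top" or "wrist"; returns a dict with "frame" (420x560x3 uint8, blue, green, red), "range_z" (420x560 float32, m along the optical axis (not along the pixel's ray), 0 where there is no reading), "K" (3x3 intrinsics, pixels), "distortion" ([k1, k2, p1, p2, k3] as OpenCV has them; the pictures are not rectified), "R" (3x3) and "t" (3): a world point X has camera coordinates R X + t. Camera axes: x right, y down, z forward; pixel columns grow to the right and rows downward; lengths in m; the calibration is good to about 2 mm. A picture is of the moment at which its call begins.
- ctrl.hand_in(): hands the job in; it is judged then, once.
The state is a dict: "time": time; "q": joint angles; "qvel": joint speeds; "effort": joint torques, N m; "tcp_pos": TCP position; "tool_rot": TCP orientation; "contact_force": force on the tool from outside, world axes, zero at the start; "moment": the same for the moment, N m; "grip_width": finger opening in m; "grip_force": force on a finger pad.
Only numpy, scipy, OpenCV 4.12 (cv2) and the standard library are available. Lean on these libraries where they do the work, as an engineer would, in place of code of your own. Each camera call takes 0.05 s, during which the arm holds its last target. There are 200 camera calls.

TASK

A spice jar with dull reddish contents has been left standing on the lid of the wooden card box. Pick it up, lower it upright into the free pocket of the spice rack, all the way down before you let go of it, then lift the lid of the card box and hold it open at 60 degrees from closed so that I can leaf through the cards. The lid falls shut by itself, so finish while still holding it there; leave the other jars, the timer and the white bowl where they are.

Things in the scene. Friction and masses are not known exactly. Their poses are not given: they have to be found in the camera images.
- red_jar: Square spice jar, clear with dull reddish contents and a black lid, 46 x 46 x 97 mm, 0.17 kg, standing at the start on the lid of the card box (88 mm above the worktop). Origin: centre of its underside; z up, x and y across its flat sides. Grasp it across two flat sides, near the top.
- jar_rack: Fixed light wooden block, 68 (x) x 222 (y) x 36 (z) mm, with a row of three square pockets along its y axis at y = -72, 0 and +72 mm; each pocket is 50 x 50 mm, its sides parallel to the rack's x and y, its floor 8 mm above the worktop. Brass strip on its front (-x). Origin: centre of its underside. Jars in neighbouring pockets stand 26 mm apart: close the fingers along the rack's x.
- felt_pad: Thin green felt pad, 44 x 44 x 2 mm, fixed on the floor of the free pocket (which pocket it is varies). Origin: centre of its underside, 8 mm above the worktop, so the red jar stands on the pad with its underside 2 mm above this origin (10 mm above the worktop, 26 mm below the rack's top). Axes parallel to the rack's.
- ochre_jar: Spice jar of the same size and shape with ochre contents, loose in one pocket of the rack. Origin: centre of its underside. Leave it.
- grey_jar: Spice jar of the same size and shape with dark grey contents, loose in another pocket of the rack. Origin: centre of its underside. Leave it.
- card_box: Walnut card box, fixed to the worktop, walls 68 (x) x 150 (y) mm, from x = -31 to +37 mm and y = -75 to +75 mm in its own frame, 78 mm high, hollow. Its 9 mm thick lid lies on top from z = 79 to 88 mm, hinged along the far (+x) edge. Origin on the worktop under the box; x points from the front with the brass knob to the hinge, z up.
- lid_hinge (a point): Point on the lid's hinge axis, fixed on the box at x = 41, y = 0, z = 79 mm in the box's frame. Its y axis is the hinge axis, its axes are parallel to the box's.
- lid_knob (a point): Centre of the brass knob on the front edge of the lid, moves with the lid. The knob is 14 mm wide along y, 14 mm in x (it stands out from the lid's front edge, from x = -44 to -30 mm in the box's frame while shut) and 13 mm high (z = 77 to 90 mm); pinch it along y. It is 78 mm from the hinge axis and 4.5 mm above its level when shut. Axes turn with the lid.
- card_box_lid (a joint): Opening angle of the card box's lid in rad: 0 shut, 1.047 = 60 degrees, 1.83 at the back stop. Opening swings the knob up and then back (+x). The hinge is free and the lid weighs 0.22 kg: below about 90 degrees the lid falls shut unless held.
- kitchen_timer: Dial kitchen timer, black dial on a white base, 64 x 63 x 58 mm, loose, near the front of the card box. Origin: centre of its underside. Leave it.
- pinch_bowl: Small white porcelain bowl, 68 mm across and 28 mm high, loose, between the card box and the rack. Origin: centre of its underside. Leave it.
Things that resemble listed ones, but are neither listed nor needed, are in the scene too. What is shaped like the red_jar but purple is not meant.

How it is judged:
By the outcome, as a careful person would: the job done as asked, in the order asked, and still so for the second after the job is handed in, while the arm keeps its last pose, push and grip.
It also fails if it takes over 56 s, if anything falls off the work surface, if the arm or the gripper's body presses on something with over 40 N, if the wrist force passes 120 N, or if a joint passes its speed limit or range.

## Working session

There is one attempt and no reset: what is moved stays moved. The work goes in short steps, Python scripts to look and compute and a tool call to move; the robot and the scene stay as the last step left them, time stands still between calls to the robot, and variables do not carry over. Pictures are saved under pics/ and viewed, at most 10 in all, crops included, and the job is handed in when it is done.

Besides the shell and the picture viewer there is one more tool, called after "Call:" as name([rows], argument=value, ...), one row to a line, values as JSON. play_rows: Moves the arm, as the interface text tells. Its arguments: {"type":"object","properties":{"targets":{"type":"array","items":{"type":"array","items":{"type":"number"}}},"claw":{"type":"number"}},"required":["targets"]}

```bash
mkdir -p pics; cat > h.py <<'E'
import numpy as np,cv2
from plant import ctrl
def cam(n):
    c=ctrl.camera(n); return {k:(np.array(v) if k!='name' else v) for k,v in c.items()}
def cloud(c):
    h,w=c['range_z'].shape
    u,v=np.meshgrid(np.arange(w),np.arange(h))
    p=cv2.undistortPoints(np.stack([u,v],-1).reshape(-1,1,2).astype(np.float64),c['K'].astype(float),c['distortion'].astype(float)).reshape(h,w,2)
    z=c['range_z'][...,None].astype(float)
    X=np.concatenate([p*z,z],-1)
    W=(X-c['t'].reshape(3))@c['R']
    W[c['range_z']==0]=np.nan
    return W
E
python3 - <<'E'
from h import *
s=ctrl.get_state();print(s)
for n in ['scene','top']:
    c=cam(n);np.savez(''+n+'0.npz',**c);cv2.imwrite('pics/%s0.png'%n,c['frame']);print(n,-c['R'].T@c['t'].reshape(3),(c['range_z']>0).mean())
E
```

```text
{'time': 0.0, 'q': array([9.59435101e-01, 2.59197416e-01, 2.07738837e-02, 1.33368713e+00,
       4.53288370e-05, 1.41823181e+00]), 'qvel': array([-0.00013301,  0.00027581, -0.00066547,  0.00056619, -0.00112151,
       -0.00035348]), 'effort': array([-1.04082665e-03, -5.55644274e+01,  3.44529319e+01,  1.39617728e-02,
       -1.54341083e-04,  8.78242588e-06]), 'tcp_pos': array([0.24341746, 0.49293974, 0.25566807]), 'tool_rot': array([-2.65986263e-04,  2.27391646e-01,  9.73803166e-01, -6.01362681e-04]), 'contact_force': array([-0.61868339,  0.40630242, -0.46979035]), 'moment': array([ 0.00430146,  0.02682651, -0.03926822]), 'grip_force': 0.0, 'grip_width': 0.08524217470819773}
scene [ 0.58723619 -0.49894539  0.9349928 ] 0.9959948979591837
top [ 0.34940472 -0.00179859  1.14871094] 0.9961777210884354
```

View pics/scene0.png

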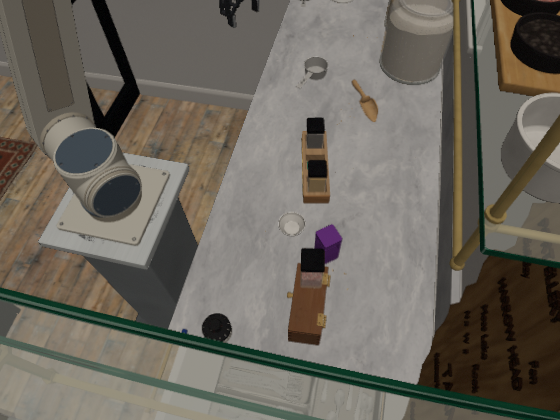

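View pics/top0.png

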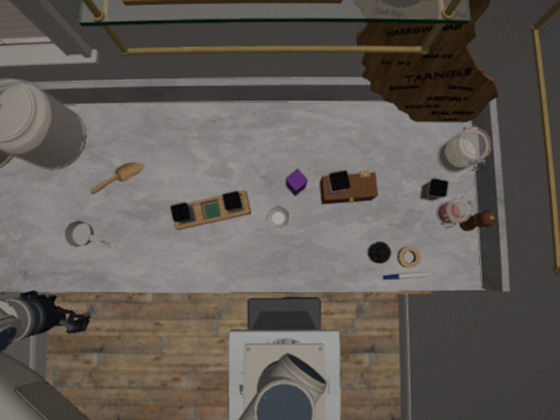

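The top view shows the red jar at about (340,181), on the left end of the card box lid (349,188). Its knob is at about (351,200). The rack is at (211,210) with the felt pad in the middle pocket, the bowl is at (278,217), the purple jar at (297,181) and the timer at (379,252).

```bash
python3 - <<'E'
from h import *
from scipy import ndimage as nd
for n in ['top','scene']:
    c=dict(np.load(n+'0.npz'));W=cloud(c);f=c['frame'];print(n,c['K'][0,0])
    hsv=cv2.cvtColor(f,cv2.COLOR_BGR2HSV)
    H,S,V=[hsv[...,i].astype(int) for i in range(3)]
    x,y,z=W[...,0],W[...,1],W[...,2]
    reg=(x>.25)&(x<.75)&(y>-.45)&(y<.45)
    def rep(name,m,mn=15):
        l,k=nd.label(m&reg)
        for i in range(1,k+1):
            q=l==i
            if q.sum()<mn: continue
            P=W[q];r=cv2.minAreaRect((P[:,:2]*1000).astype(np.float32))
            vv,uu=np.nonzero(q)
            print(name,q.sum(),'px',uu.mean().round(),vv.mean().round(),'c',np.round(r[0],1),'sz',np.round(r[1],1),'a',round(r[2],1),'z',np.round(np.nanmedian(P[:,2]),4),np.round(np.median(P,0),3))
    rep('jartop z.185',(abs(z-.185)<.012))
    rep('jartop z.105',(abs(z-.106)<.01)&(V<80))
    rep('lid z.088',(abs(z-.088)<.009)&(S>80))
    rep('rack z.036',(abs(z-.036)<.008)&(S>60))
    rep('felt',(z<.03)&(H>45)&(H<95)&(S>60),8)
    rep('bowl',(z>.015)&(z<.035)&(S<40)&(V>150))
    rep('brass',(z>.07)&(z<.1)&(H>14)&(H<30)&(S>100)&(V>110),3)
    rep('timer',(z>.045)&(z<.065)&(V<90))
E
```

```text
top 390.64605639590144
jartop z.185 355 px 339.0 180.0 c [ 553.2 -142.3] sz [47.2 47.3] a 10.7 z 0.1857 [ 0.552 -0.141  0.186]
jartop z.105 175 px 438.0 187.0 c [ 550.5 -430.6] sz [42.4 43.6] a 77.0 z 0.0983 [ 0.549 -0.428  0.098]
jartop z.105 276 px 232.0 200.0 c [515.1 139.2] sz [44.3 44.4] a 12.6 z 0.1058 [0.515 0.138 0.106]
jartop z.105 292 px 180.0 212.0 c [484.3 279.1] sz [44.5 46.9] a 12.4 z 0.1057 [0.483 0.278 0.106]
lid z.088 881 px 355.0 187.0 c [ 552.1 -183.5] sz [ 79.6 149.8] a 7.0 z 0.0889 [ 0.551 -0.207  0.089]
lid z.088 15 px 431.0 193.0 c [ 533.2 -412.9] sz [17.7  5.6] a 50.1 z 0.0901 [ 0.533 -0.41   0.09 ]
rack z.036 744 px 214.0 211.0 c [499.9 209.7] sz [ 66.9 220.6] a 12.4 z 0.0365 [0.492 0.2   0.037]
felt 167 px 212.0 210.0 c [500.3 209.9] sz [37.1 38.9] a 13.4 z 0.011 [0.5   0.209 0.011]
brass 39 px 365.0 174.0 c [ 588.8 -227.8] sz [12.8 23.3] a 2.2 z 0.09 [ 0.588 -0.229  0.09 ]
brass 8 px 352.0 200.0 c [ 517.3 -188.3] sz [3.8 9.3] a 84.5 z 0.09 [ 0.517 -0.189  0.09 ]
timer 51 px 428.0 192.0 c [ 540.6 -417. ] sz [51.5 24.6] a 34.0 z 0.0551 [ 0.539 -0.41   0.055]

[... 1444 characters left out ...]
 a 10.1 z 0.0872 [ 0.586 -0.139  0.087]
brass 20 px 290.0 295.0 c [ 518.  -190.7] sz [10.4  7.3] a 19.8 z 0.0882 [ 0.518 -0.191  0.088]
brass 96 px 321.0 320.0 c [ 591.3 -228.6] sz [16.6 26.2] a 5.2 z 0.0878 [ 0.591 -0.229  0.088]
timer 78 px 314.0 142.0 c [490.1 256.3] sz [40.9  7.5] a 10.3 z 0.056 [0.49  0.256 0.056]
timer 23 px 317.0 245.0 c [553.1 -49.5] sz [ 1.3 23.7] a 38.1 z 0.0559 [ 0.552 -0.047  0.056]
timer 51 px 332.0 252.0 c [588.4 -57.5] sz [38.7  2.9] a 39.1 z 0.0534 [ 0.588 -0.058  0.053]
timer 141 px 215.0 325.0 c [ 374.2 -277.2] sz [25.1 27.4] a 75.0 z 0.0568 [ 0.377 -0.278  0.057]
timer 82 px 303.0 336.0 c [ 562.5 -261.6] sz [64.7  2. ] a 4.0 z 0.0549 [ 0.561 -0.262  0.055]
```

```bash
cat >> h.py <<'E'
from scipy.spatial.transform import Rotation as Ro
def rot(s): q=s['tool_rot']; return Ro.from_quat([q[1],q[2],q[3],q[0]]).as_matrix()
def go(p,yaw=None,s=None):
    """print shift (cm) and turn for TCP target p (m), tool y at yaw deg (mod 180)"""
    s=s or ctrl.get_state();R=rot(s);d=R.T@(np.array(p)-s['tcp_pos'])*100
    cur=np.degrees(np.arctan2(R[1,1],R[0,1]));t=0
    if yaw is not None: t=-np.radians((yaw-cur+90)%180-90)
    print('at',np.round(s['tcp_pos'],4),'yaw',round(cur,1),'q6',round(s['q'][5],2),'t',round(s['time'],2),'| shift',np.round(d,2),'turn',round(t,3))
E
python3 -c "
from h import *
go([.53,-.15,.33],10.6)"
```

```text
at [0.2435 0.4929 0.2557] yaw 63.7 q6 1.42 t 0.1 | shift [-54.16 -44.97  -7.39] turn 0.927
```

Call:
play_rows([
  [-3, -2.5, -7.4, 0.1],
  [-6, -5, -7.4, 0.2],
  [-9, -7.5, -7.4, 0.3],
  [-12, -10, -7.4, 0.4],
  [-15, -12.5, -7.4, 0.5],
  [-18, -15, -7.4, 0.6],
  [-21, -17.5, -7.4, 0.7],
  [-24, -20, -7.4, 0.8],
  [-27, -22.5, -7.4, 0.927],
  [-30, -25, -7.4, 0.927],
], claw=-1)

```text
time: 0.93
tcp_pos: [0.4004, 0.1376, 0.3303]
tool_rot: [0.0, 0.642, 0.767, 0.0]
contact_force: [0.8, 0.4, -0.3]
grip_width: 0.0851
grip_force: 0.0
```

```bash
python3 -c "
from h import *
go([.53,-.15,.33],10.6)"
```

```text
at [0.4004 0.1376 0.3303] yaw 10.2 q6 1.53 t 0.93 | shift [-3.06e+01  7.69e+00  3.00e-02] turn -0.008
```

Call:
play_rows([
  [-4, 1, 0, 0],
  [-8, 2, 0, 0],
  [-12, 3, 0, 0],
  [-16, 4, 0, 0],
  [-20, 5, 0, 0],
  [-24, 6, 0, 0],
  [-27, 7, 0, 0],
  [-29.5, 7.5, 0, -0.008],
  [-30.6, 7.7, 0, -0.008],
  [-30.6, 7.7, 0, -0.008],
])

```text
time: 1.77
tcp_pos: [0.5328, -0.1491, 0.329]
tool_rot: [-0.001, 0.637, 0.771, -0.0]
contact_force: [0.3, 0.7, -0.0]
grip_width: 0.0853
grip_force: 0.0
```

```bash
python3 - <<'E'
from h import *
go([.53,-.15,.33],10.6)
c=cam('wrist');np.savez('w1.npz',**c);cv2.imwrite('pics/w1.png',c['frame']);print(-c['R'].T@c['t'].reshape(3),c['R'][2])
E
```

```text
at [ 0.5328 -0.1491  0.329 ] yaw 10.9 q6 0.96 t 1.77 | shift [-0.04 -0.29 -0.1 ] turn 0.005
[ 0.51875993 -0.07447565  0.44777138] [ 0.05395114 -0.28853713 -0.95594749]
```

View pics/w1.png

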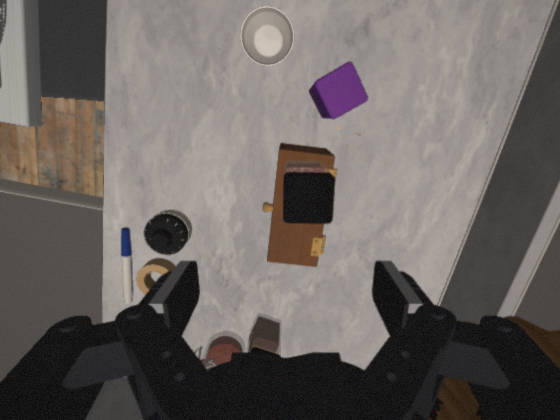

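The wrist view shows the black jar top at (309,197), the walnut lid around (300,210) with its knob at (268,208), and the purple jar at (339,91). I'll measure from this view.

```bash
cat > m.py <<'E'
from h import *
from scipy import ndimage as nd
c=dict(np.load('w1.npz'));W=cloud(c);hsv=cv2.cvtColor(c['frame'],cv2.COLOR_BGR2HSV)
S,V=hsv[...,1],hsv[...,2];x,y,z=W[...,0],W[...,1],W[...,2]
reg=(x>.47)&(x<.65)&(y>-.3)&(y<-.05)
def rep(n,m):
    l,k=nd.label(m&reg)
    for i in range(1,k+1):
        P=W[l==i]
        if len(P)<30: continue
        r=cv2.minAreaRect((P[:,:2]*1000).astype(np.float32));print(n,len(P),np.round(r[0],1),np.round(r[1],1),round(r[2],1),'z',np.round(np.median(P[:,2]),4))
        if n!='jar': print(np.round(cv2.boxPoints(r)).tolist())
rep('jar',abs(z-.185)<.008)
lid=(abs(z-.0875)<.006)
rep('lid',lid)
rep('lidopen',nd.binary_opening(lid,np.ones((13,13))))
rep('knob',(x<.525)&(z>.07)&(z<.095)&(y>-.215)&(y<-.165))
E
python3 m.py
```

```text
jar 2532 [ 552.7 -141.4] [46.6 46.1] 10.7 z 0.1864
lid 3502 [ 553.5 -184.2] [ 85.6 150. ] 4.5 z 0.0893
[[505.0, -113.0], [517.0, -262.0], [602.0, -256.0], [590.0, -106.0]]
lidopen 1976 [ 563.8 -227.3] [69.4 62.7] 10.2 z 0.0893
[[524.0, -203.0], [535.0, -264.0], [603.0, -252.0], [592.0, -190.0]]
knob 140 [ 517.7 -182. ] [33.3 14.5] 89.8 z 0.0894
[[510.0, -199.0], [525.0, -199.0], [525.0, -165.0], [511.0, -165.0]]
```

```bash
python3 -c "
from h import *
go([.5527,-.142,.172],10.7)"
```

```text
at [ 0.5322 -0.1476  0.3295] yaw 11.0 q6 0.96 t 1.82 | shift [ 0.14  2.14 15.74] turn 0.004
```

Call:
play_rows([
  [0.15, 2.1, 0, 0],
  [0.15, 2.1, 1, 0],
  [0.15, 2.1, 3, 0],
  [0.15, 2.1, 6, 0],
  [0.15, 2.1, 9, 0],
  [0.15, 2.1, 11.5, 0],
  [0.15, 2.1, 13.5, 0],
  [0.15, 2.1, 15, 0],
  [0.15, 2.1, 15.7, 0],
  [0.15, 2.1, 15.7, 0],
])

```text
time: 2.65
tcp_pos: [0.5517, -0.14, 0.1724]
tool_rot: [-0.001, 0.635, 0.772, -0.0]
contact_force: [-0.3, 0.5, 0.4]
grip_width: 0.0857
grip_force: 0.0
```

```bash
python3 -c "
from h import *
go([.5527,-.142,.172],10.7)
"
```

```text
at [ 0.5517 -0.14    0.1724] yaw 11.1 q6 0.98 t 2.65 | shift [-0.22  0.06  0.04] turn 0.007
```

Call:
play_rows([
  [-0.1, 0.05, 0, 0],
  [-0.2, 0.1, 0, 0],
  [-0.2, 0.1, 0, 0],
  [-0.2, 0.1, 0, 0],
  [-0.2, 0.1, 0, 0],
  [-0.2, 0.1, 0, 0],
  [-0.2, 0.1, 0, 0],
  [-0.2, 0.1, 0, 0],
  [-0.2, 0.1, 0, 0],
  [-0.2, 0.1, 0, 0],
], claw=1)

```text
time: 3.48
tcp_pos: [0.5543, -0.1435, 0.1745]
tool_rot: [0.001, 0.636, 0.772, 0.0]
contact_force: [-0.2, 0.4, 5.1]
grip_width: 0.0456
grip_force: 60.5
```

Call:
play_rows([
  [0, 0, 0, 0],
  [0, 0, -0.3, 0],
  [0, 0, -1, 0],
  [0, 0, -2.5, 0],
  [0, 0, -4, 0],
  [0, 0, -6, 0],
  [0, 0, -8, 0],
  [0, 0, -9.5, 0],
  [0, 0, -10.5, 0],
  [0, 0, -11, 0],
])

```text
time: 4.32
tcp_pos: [0.5542, -0.1434, 0.2849]
tool_rot: [0.001, 0.636, 0.772, 0.0]
contact_force: [-0.3, 0.4, -2.7]
grip_width: 0.0451
grip_force: 61.5
```

```bash
python3 -c "
from h import *
go([.501,.2085,.283],12.4)
"
```

```text
at [ 0.5542 -0.1434  0.2849] yaw 11.1 q6 0.98 t 4.32 | shift [35.55  1.53  0.16] turn -0.023
```

Call:
play_rows([
  [2, 0.1, 0, 0],
  [5, 0.2, 0, 0],
  [9, 0.4, 0, -0.01],
  [13, 0.5, 0, -0.023],
  [17, 0.7, 0, -0.023],
  [21, 0.9, 0, -0.023],
  [25, 1.1, 0, -0.023],
  [29, 1.2, 0, -0.023],
  [33, 1.4, 0, -0.023],
  [35.5, 1.5, 0, -0.023],
])

```text
time: 5.15
tcp_pos: [0.4993, 0.2111, 0.2828]
tool_rot: [-0.001, 0.626, 0.78, -0.0]
contact_force: [-0.1, 0.3, -1.8]
grip_width: 0.0453
grip_force: 61.5
```

Call:
play_rows([
  [0, 0, 2, 0],
  [0, 0, 4, 0],
  [0, 0, 6, 0],
  [0, 0, 8, 0],
  [0, 0, 9, 0],
  [0, 0, 10, 0],
  [0, 0, 10, 0],
  [0, 0, 10, 0],
  [0, 0, 10, 0],
  [0, 0, 10, 0],
])

```text
time: 5.98
tcp_pos: [0.5011, 0.2081, 0.1843]
tool_rot: [0.001, 0.627, 0.779, 0.001]
contact_force: [0.2, -0.4, -1.6]
grip_width: 0.0454
grip_force: 61.6
```

```bash
python3 - <<'E'
from h import *
s=ctrl.get_state();print(s['grip_width'],s['contact_force'])
go([.501,.2085,.183],12.4)
for n in ['wrist','scene','top']:
    c=cam(n);np.savez(n+'2.npz',**c)
    if n=='wrist': cv2.imwrite('pics/w2.png',c['frame'])
    if n=='scene': cv2.imwrite('pics/s2.png',cv2.resize(c['frame'][80:240,240:400],None,fx=3.5,fy=3.5))
E
```

```text
0.04536654721368998 [ 0.19198513 -0.38838328 -1.61987292]
at [0.5011 0.2081 0.1843] yaw 12.4 q6 1.59 t 5.98 | shift [ 0.04 -0.    0.13] turn -0.001
```

View pics/w2.png

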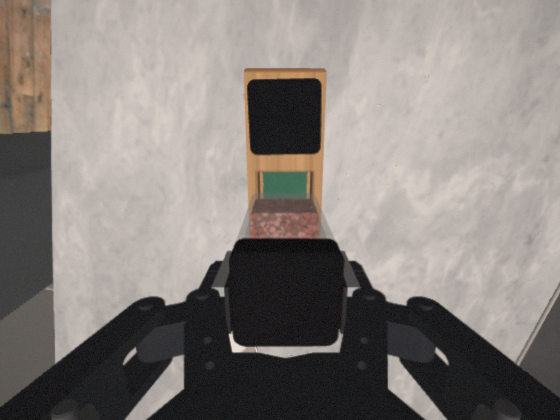

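View pics/s2.png

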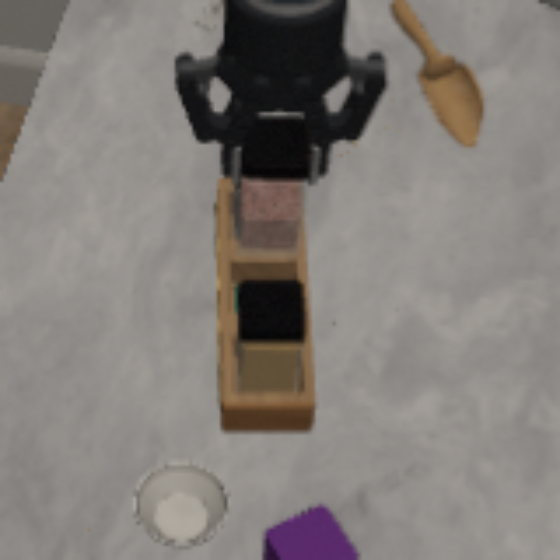

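The jar hangs straight in the grip at (285,290), and the free pocket's felt is visible beyond it at (285,185). I'll measure the offset between the two.

```bash
python3 - <<'E'
from h import *
from scipy import ndimage as nd
c=dict(np.load('wrist2.npz'));W=cloud(c);hsv=cv2.cvtColor(c['frame'],cv2.COLOR_BGR2HSV)
H,S,V=[hsv[...,i].astype(int) for i in range(3)];x,y,z=W[...,0],W[...,1],W[...,2]
def rep(n,m):
    l,k=nd.label(m)
    for i in range(1,k+1):
        P=W[l==i]
        if len(P)<200: continue
        r=cv2.minAreaRect((P[:,:2]*1000).astype(np.float32));A=np.c_[P[:,:2],np.ones(len(P))]
        g=np.linalg.lstsq(A,P[:,2],rcond=None)[0]
        print(n,len(P),np.round(r[0],1),np.round(r[1],1),round(r[2],1),'z',np.round(np.median(P[:,2]),4),'slope',np.round(g[:2],3),'min/max x',np.nanmin(P,0).round(4),np.nanmax(P,0).round(4))
u=np.arange(560)[None,:]+0*z;v=np.arange(420)[:,None]+0*z
rep('held',(u>232)&(u<340)&(v>238)&(v<346)&(z>.17)&(z<.21)&(V<60))
rep('nbr',(abs(z-.106)<.008)&(V<60)&(x<.56)&(y>.22))
rep('rack',(abs(z-.036)<.006)&(S>60))
rep('felt',(z<.02)&(H>45)&(H<95)&(S>60))
# rack edges in rack frame
a=np.radians(12.4);ex=np.array([np.cos(a),np.sin(a)]);ey=np.array([-ex[1],ex[0]])
o=np.array([.501,.2085])
for n,m in [('rack',(abs(z-.036)<.006)&(S>60)),('felt',(z<.02)&(H>45)&(H<95)&(S>60)),('held',(u>232)&(u<340)&(v>238)&(v<346)&(z>.17)&(z<.21)&(V<60)),('redbody',(H<12)|(H>170))]:
    q=m&(S>50) if n=='redbody' else m
    if n=='redbody': q&=(z>.09)&(z<.2)&(u>240)&(u<335)&(v>190)&(v<245)
    P=W[q][:,:2]-o
    print(n,'x',np.percentile(P@ex,[1,50,99]).round(4),'y',np.percentile(P@ey,[1,50,99]).round(4))
for n in ['top','scene']:
    c=dict(np.load(n+'2.npz'));W=cloud(c);hsv=cv2.cvtColor(c['frame'],cv2.COLOR_BGR2HSV);z=W[...,2];P=W[(abs(z-.036)<.007)&(hsv[...,1]>60)&(W[...,1]>.08)&(W[...,0]>.42)&(W[...,0]<.58)&(W[...,1]<.34)][:,:2]-o
    print(n,'rack x',np.percentile(P@ex,[1,99]).round(4),'y',np.percentile(P@ey,[1,99]).round(4))
E
```

```text
held 11208 [501.3 210.7] [45.7 46.8] 11.0 z 0.1962 slope [-0.001 -0.077] min/max x [0.475  0.1849 0.1815] [0.5265 0.237  0.1987]
nbr 5225 [484.5 281.6] [45.3 45.2] 12.9 z 0.1063 slope [ 0.001 -0.002] min/max x [0.4585 0.2557 0.1036] [0.5109 0.3076 0.1088]
rack 3219 [489.  261.9] [ 68.3 118.1] 12.1 z 0.0371 slope [-0.    -0.001] min/max x [0.4441 0.1992 0.0303] [0.5347 0.3256 0.0394]
felt 864 [497.9 220.5] [43.  21.8] 12.1 z 0.0112 slope [-0.001  0.007] min/max x [0.4758 0.2066 0.0088] [0.5205 0.2344 0.0135]
rack x [-0.034   0.0001  0.0335] y [0.0023 0.0409 0.1128]
felt x [-0.0209  0.0001  0.0201] y [0.0016 0.012  0.0222]
held x [-0.0211  0.0004  0.022 ] y [-0.0196  0.0068  0.025 ]
redbody x [-0.0181 -0.0004  0.0173] y [0.0236 0.0244 0.025 ]
top rack x [-0.0342  0.0314] y [-0.108   0.0173]
scene rack x [-0.0338  0.0337] y [-0.1122  0.1032]
```

```bash
python3 - <<'E'
from h import *
c=dict(np.load('wrist2.npz'));W=cloud(c)
a=np.radians(12.4);ex=np.array([np.cos(a),np.sin(a)]);ey=np.array([-ex[1],ex[0]]);o=np.array([.501,.2085])
hsv=cv2.cvtColor(c['frame'],cv2.COLOR_BGR2HSV)
for v in range(170,352,7):
    p=W[v,285]; q=p[:2]-o; print(v,np.round([q@ex*1000,q@ey*1000,p[2]*1000],1),c['frame'][v,285])
P=W[258:330,250:325].reshape(-1,3);q=P[:,:2]-o
print(np.linalg.lstsq(np.c_[q@ex,q@ey,np.ones(len(P))],P[:,2],rcond=None)[0])
E
```

```text
170 [ 0.1 29.3 36.9] [ 97 136 178]
177 [ 0.1 17.6  9.5] [ 87 109  67]
184 [ 0.1 11.  12.2] [ 86 108  68]
191 [ 0.1  3.8 11.8] [ 84 104  65]
198 [1.000e-01 2.480e+01 1.161e+02] [84 96 87]
205 [1.000e-01 2.430e+01 1.305e+02] [68 73 92]
212 [1.000e-01 2.450e+01 1.448e+02] [ 88  94 119]
219 [1.000e-01 2.430e+01 1.559e+02] [ 84  91 124]
226 [1.000e-01 2.440e+01 1.667e+02] [ 89  98 150]
233 [1.000e-01 2.460e+01 1.761e+02] [ 91  99 128]
240 [  0.   24.7 184.6] [24 26 24]
247 [  0.   24.9 192.1] [17 20 18]
254 [  0.   23.3 195.3] [26 24 20]
261 [  0.   20.6 195.9] [23 22 28]
268 [  0.   18.2 197.2] [26 30 27]
275 [  0.   15.  197.2] [23 16 21]
282 [  0.   11.8 197.1] [33 30 30]
289 [  0.    8.2 196.5] [22 28 27]
296 [  0.    4.3 195.5] [25 24 26]
303 [  0.    2.3 197.5] [27 29 31]
310 [  0.   -2.1 196.1] [29 28 31]
317 [  0.   -5.1 196.7] [33 33 31]
324 [  0.   -9.1 196.2] [30 28 27]
331 [  0.  -13.1 195.7] [27 24 25]
338 [  0.  -16.8 195.6] [29 26 30]
345 [  0.  -20.7 195.5] [41 41 42]
 ** On entry to DLASCL parameter number  4 had an illegal value
 ** On entry to DLASCL parameter number  4 had an illegal valueTraceback (most recent call last):
  File "<stdin>", line 8, in <module>
    x, resids, rank, s = _umath_linalg.lstsq(a, b, rcond,
                         ~~~~~~~~~~~~~~~~~~~^^^^^^^^^^^^^
                                             signature=signature)
                                             ^^^^^^^^^^^^^^^^^^^^
    raise LinAlgError("SVD did not converge in Linear Least Squares")
numpy.linalg.LinAlgError: SVD did not converge in Linear Least Squares
```

The jar is upright and centred on the pocket to within about 0.5 mm, with its underside at about z = 98 mm. I'll lower it.

Call:
play_rows([
  [0, 0, 1.5, 0],
  [0, 0, 3, 0],
  [0, 0, 4, 0],
  [0, 0, 4.8, 0],
  [0, 0, 5.4, 0],
  [0, 0, 5.9, 0],
  [0, 0, 6.3, 0],
  [0, 0, 6.6, 0],
  [0, 0, 6.9, 0],
  [0, 0, 7.2, 0],
])

```text
time: 6.97
tcp_pos: [0.5008, 0.2081, 0.1113]
tool_rot: [0.0, 0.627, 0.779, 0.0]
contact_force: [0.4, 0.3, -1.3]
grip_width: 0.0459
grip_force: 61.7
```

```bash
python3 -c "
from h import *
print(ctrl.get_state()['moment'])
go([.501,.2085,.0958],12.4)
"
```

```text
[ 0.0179963   0.01764099 -0.04188648]
at [0.5008 0.2081 0.1113] yaw 12.4 q6 1.59 t 6.97 | shift [0.04 0.03 1.55] turn -0.0
```

Inside the pocket without contact; continuing down.

Call:
play_rows([
  [0, 0, 0.2, 0],
  [0, 0, 0.4, 0],
  [0, 0, 0.6, 0],
  [0, 0, 0.8, 0],
  [0, 0, 1.0, 0],
  [0, 0, 1.15, 0],
  [0, 0, 1.3, 0],
  [0, 0, 1.4, 0],
  [0, 0, 1.5, 0],
  [0, 0, 1.5, 0],
])

```text
time: 7.8
tcp_pos: [0.5005, 0.208, 0.0966]
tool_rot: [0.0, 0.627, 0.779, 0.0]
contact_force: [-1.0, -0.5, 0.8]
grip_width: 0.0459
grip_force: 62.0
```

Call:
play_rows([
  [0, 0, 0.02, 0],
  [0, 0, 0.04, 0],
  [0, 0, 0.06, 0],
  [0, 0, 0.08, 0],
  [0, 0, 0.1, 0],
  [0, 0, 0.12, 0],
  [0, 0, 0.14, 0],
  [0, 0, 0.15, 0],
  [0, 0, 0.15, 0],
  [0, 0, 0.15, 0],
])

```text
time: 8.63
tcp_pos: [0.5005, 0.208, 0.0964]
tool_rot: [0.0, 0.627, 0.779, 0.001]
contact_force: [-7.0, -1.7, 17.9]
grip_width: 0.0452
grip_force: 64.0
```

Firm contact at the expected height, so the jar is on the pad. I'll ease the push, release, and rise.

Call:
play_rows([
  [0, 0, -0.1, 0],
  [0, 0, -0.12, 0],
  [0, 0, -0.12, 0],
  [0, 0, -0.12, 0],
  [0, 0, -0.12, 0],
  [0, 0, -0.12, 0],
  [0, 0, -0.12, 0],
  [0, 0, -0.12, 0],
  [0, 0, -0.12, 0],
  [0, 0, -0.12, 0],
])

```text
time: 9.47
tcp_pos: [0.5007, 0.2081, 0.0965]
tool_rot: [0.0, 0.627, 0.779, 0.0]
contact_force: [-3.0, -0.6, 7.0]
grip_width: 0.0456
grip_force: 62.8
```

Call:
play_rows([
  [0, 0, 0, 0],
  [0, 0, 0, 0],
  [0, 0, 0, 0],
  [0, 0, 0, 0],
  [0, 0, 0, 0],
  [0, 0, 0, 0],
  [0, 0, 0, 0],
  [0, 0, 0, 0],
  [0, 0, 0, 0],
  [0, 0, 0, 0],
], claw=-1)

```text
time: 10.3
tcp_pos: [0.5006, 0.208, 0.096]
tool_rot: [0.0, 0.627, 0.779, 0.0]
contact_force: [0.8, 0.5, 0.4]
grip_width: 0.0854
grip_force: 0.0
```

Call:
play_rows([
  [0, 0, -0.5, 0],
  [0, 0, -1.5, 0],
  [0, 0, -3, 0],
  [0, 0, -5, 0],
  [0, 0, -8, 0],
  [0, 0, -11, 0],
  [0, 0, -14, 0],
  [0, 0, -16, 0],
  [0, 0, -17, 0],
  [0, 0, -17, 0],
])

```text
time: 11.13
tcp_pos: [0.5012, 0.2082, 0.2687]
tool_rot: [0.001, 0.627, 0.779, 0.002]
contact_force: [-0.6, 0.3, -0.6]
grip_width: 0.0855
grip_force: 0.0
```

```bash
python3 - <<'E'
from h import *
c=cam('wrist');cv2.imwrite('pics/w3.png',c['frame']);W=cloud(c);V=c['frame'].max(-1)
from scipy import ndimage as nd
z=W[...,2];l,k=nd.label((abs(z-.107)<.012)&(V<70)&(W[...,0]<.56)&(W[...,1]>.08))
for i in range(1,k+1):
    P=W[l==i]
    if len(P)>200: print(len(P),np.median(P,0).round(4),cv2.minAreaRect((P[:,:2]*1000).astype(np.float32)))
# knob: box origin (.555,-.1855), yaw 4.5
a=np.radians(4.5);b=np.array([.555,-.1855]);ex=np.array([np.cos(a),np.sin(a)])
p=b-.060*ex;print(p);go([*p,.27],94.5)
E
```

```text
2594 [0.4845 0.2824 0.1063] ((484.6080322265625, 281.5654296875), (45.727081298828125, 45.35792922973633), 13.818877220153809)
2226 [0.4984 0.2118 0.1083] ((498.62567138671875, 209.9136962890625), (45.33807373046875, 46.213951110839844), 11.380870819091797)
1815 [0.5145 0.1446 0.1062] ((514.924072265625, 141.85447692871094), (45.50122833251953, 44.55120086669922), 11.862945556640625)
[ 0.49518496 -0.19020755]
at [0.5008 0.2081 0.2667] yaw 12.4 q6 1.59 t 11.18 | shift [-38.78  -9.08  -0.35] turn -1.433
```

View pics/w3.png

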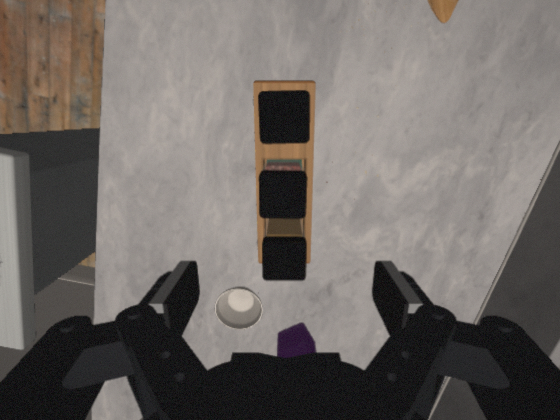

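The red jar is in the middle pocket with its lid at (283,194). Its top is 2 mm above its neighbours', as the felt pad should make it. Next is the knob: I'll move to a pose in front of and above it and look.

Call:
play_rows([
  [-2, -0.5, 0, -0.11],
  [-5, -1.2, 0, -0.22],
  [-9, -2.1, 0, -0.33],
  [-13, -3, 0, -0.44],
  [-17, -4, 0, -0.55],
  [-21, -5, 0, -0.66],
  [-25, -5.9, 0, -0.77],
  [-29, -6.8, 0, -0.88],
  [-33, -7.7, 0, -0.99],
  [-36, -8.4, 0, -1.1],
], claw=0.3)

```text
time: 12.02
tcp_pos: [0.4951, -0.1489, 0.2642]
tool_rot: [-0.001, 0.129, 0.992, 0.001]
contact_force: [1.6, 0.0, 0.0]
grip_width: 0.0302
grip_force: 0.0
```

```bash
python3 - <<'E'
from h import *
go([.480,-.190,.22],94.5)
E
```

```text
at [ 0.4951 -0.1489  0.2642] yaw 75.2 q6 -0.2 t 12.02 | shift [ 0.4  -4.36  4.42] turn -0.336
```

Call:
play_rows([
  [0, -1, 1, -0.1],
  [0.2, -2, 2, -0.2],
  [0.4, -3, 3, -0.3],
  [0.4, -4, 4, -0.336],
  [0.4, -4.4, 4.4, -0.336],
  [0.4, -4.4, 4.4, -0.336],
  [0.4, -4.4, 4.4, -0.336],
  [0.4, -4.4, 4.4, -0.336],
  [0.4, -4.4, 4.4, -0.336],
  [0.4, -4.4, 4.4, -0.336],
])

```text
time: 12.85
tcp_pos: [0.481, -0.1885, 0.2224]
tool_rot: [0.0, -0.036, 0.999, -0.0]
contact_force: [-0.4, 0.2, -0.2]
grip_width: 0.0299
grip_force: 0.0
```

```bash
python3 - <<'E'
from h import *
go([.480,-.190,.22],94.5)
c=cam('wrist');np.savez('w4.npz',**c);cv2.imwrite('pics/w4.png',c['frame']);print(-c['R'].T@c['t'].reshape(3))
E
```

```text
at [ 0.481  -0.1885  0.2224] yaw 94.2 q6 -0.61 t 12.85 | shift [ 0.11 -0.14  0.24] turn -0.006
[ 0.40597193 -0.19306961  0.34106256]
```

View pics/w4.png

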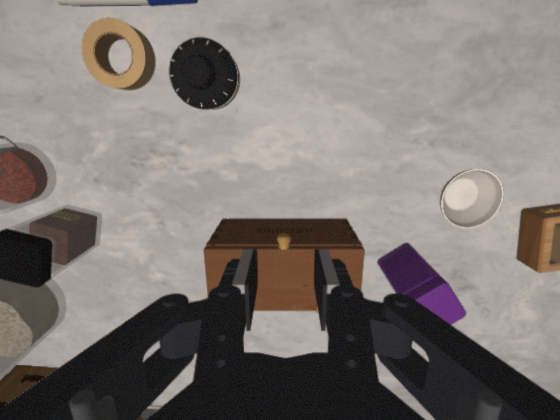

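The knob is at (284,242), in line with the gap between the pads. I'll measure it precisely.

```bash
python3 - <<'E'
from h import *
c=dict(np.load('w4.npz'));W=cloud(c);hsv=cv2.cvtColor(c['frame'],cv2.COLOR_BGR2HSV);H,S,V=[hsv[...,i].astype(int) for i in range(3)]
x,y,z=W[...,0],W[...,1],W[...,2]
u=np.arange(560)[None,:]+0*z;v=np.arange(420)[:,None]+0*z
m=(u>272)&(u<296)&(v>230)&(v<254)
print('k HSV',hsv[242,284],'lid',hsv[242,262])
for vv in range(230,262,3): print(vv,np.round(W[vv,284]*1000,1),np.round(W[vv,265]*1000,1),hsv[vv,284],hsv[vv,265])
for vv in (238,242): print([int(s) for s in hsv[vv,272:297,2]]); print((W[vv,272:297,0]*1000).round(0).tolist())
lid=(abs(z-.0885)<.005)&(x>.48)&(x<.62)&(y>-.3)&(y<-.08)&(v<315)
P=W[lid];r=cv2.minAreaRect((P[:,:2]*1000).astype(np.float32));print(r,cv2.boxPoints(r).round().tolist(),np.median(P[:,2]))
# front edge line of lid: per column smallest v in lid
E_=[]
for uu in list(range(215,270))+list(range(300,352)):
    vs=np.nonzero(lid[:,uu])[0]
    if len(vs): E_.append(W[vs[0]+1,uu,:2])
E_=np.array(E_);k=np.polyfit(E_[:,1],E_[:,0],1);print('front edge x at y=-.188',np.polyval(k,-.188),'yaw',np.degrees(np.arctan(-k[0])),'y range',E_[:,1].min(),E_[:,1].max())
E
```

```text
k HSV [ 17 142 167] lid [ 13 123  58]
230 [ 522.6 -186.1   42.2] [ 524.4 -206.5   41.4] [ 10 132  58] [10 83 46]
233 [ 523.1 -186.1   49.5] [ 524.  -205.9   50.9] [ 16 131  66] [  9 125  53]
236 [ 510.9 -186.8   87.3] [ 524.1 -205.4   58.8] [ 19 161  84] [ 13 135  53]
239 [ 512.  -186.7   91.5] [ 524.  -204.9   66.7] [ 18 144 161] [ 14 123  54]
242 [ 515.4 -186.4   90.7] [ 524.1 -204.4   73.8] [ 17 142 167] [ 11 137  54]
245 [ 518.6 -186.2   90.1] [ 524.8 -204.    79.2] [ 17 143 170] [ 11 136  90]
248 [ 521.9 -186.    89.3] [ 524.5 -203.5   86.6] [ 18 142 172] [ 12 141  65]
251 [ 525.1 -185.7   89. ] [ 526.4 -203.3   89. ] [ 13 147 116] [ 12 148 112]
254 [ 528.1 -185.5   89.1] [ 529.5 -203.1   88.9] [ 12 143 114] [ 13 147 111]
257 [ 531.6 -185.3   88.2] [ 532.3 -202.9   89.4] [ 13 147 116] [ 12 143 114]
260 [ 534.7 -185.1   88.1] [ 535.4 -202.8   89.3] [ 13 142 117] [ 11 138 111]
[53, 52, 56, 56, 62, 106, 132, 137, 141, 146, 153, 153, 151, 141, 135, 129, 119, 101, 83, 67, 55, 52, 51, 50, 56]
[524.0, 523.0, 523.0, 524.0, 523.0, 514.0, 513.0, 512.0, 512.0, 512.0, 512.0, 512.0, 512.0, 512.0, 512.0, 512.0, 512.0, 512.0, 512.0, 523.0, 522.0, 523.0, 522.0, 522.0, 522.0]
[51, 53, 53, 52, 55, 68, 107, 152, 166, 164, 168, 171, 167, 162, 155, 144, 132, 104, 67, 52, 51, 53, 56, 54, 52]
[524.0, 523.0, 524.0, 523.0, 523.0, 523.0, 517.0, 516.0, 516.0, 516.0, 515.0, 515.0, 515.0, 515.0, 515.0, 516.0, 515.0, 516.0, 523.0, 523.0, 523.0, 522.0, 522.0, 523.0, 522.0]
((550.1065063476562, -184.246337890625), (80.05076599121094, 151.02513122558594), 4.523467540740967) [[504.0, -112.0], [516.0, -263.0], [596.0, -256.0], [584.0, -106.0]] 0.0891410023003185
front edge x at y=-.188 0.5229777387616443 yaw 4.2068499904269325 y range -0.24988907090309176 -0.12344213787674843
```

```bash
python3 - <<'E'
from h import *
go([.5095,-.1874,.102],94.4)
E
```

```text
at [ 0.4809 -0.1886  0.2224] yaw 94.2 q6 -0.61 t 12.9 | shift [-2.85 -0.09 12.04] turn -0.004
```

Call:
play_rows([
  [-1, 0, 0, 0],
  [-2, 0, 2, 0],
  [-2.85, -0.1, 4, 0],
  [-2.85, -0.1, 6, 0],
  [-2.85, -0.1, 8, 0],
  [-2.85, -0.1, 9.5, 0],
  [-2.85, -0.1, 10.7, 0],
  [-2.85, -0.1, 11.5, 0],
  [-2.85, -0.1, 11.9, 0],
  [-2.85, -0.1, 12, 0],
])

```text
time: 13.73
tcp_pos: [0.5094, -0.1877, 0.1015]
tool_rot: [-0.0, -0.036, 0.999, 0.0]
contact_force: [0.5, 0.7, 0.0]
grip_width: 0.0297
grip_force: 0.0
```

```bash
python3 - <<'E'
from h import *
go([.5095,-.1874,.102],94.4)
c=cam('wrist');cv2.imwrite('pics/w5.png',cv2.resize(c['frame'][180:360,180:400],None,fx=3,fy=3))
E
```

```text
at [ 0.5094 -0.1877  0.1015] yaw 94.2 q6 -0.58 t 13.73 | shift [-0.01  0.03 -0.05] turn -0.004
```

View pics/w5.png

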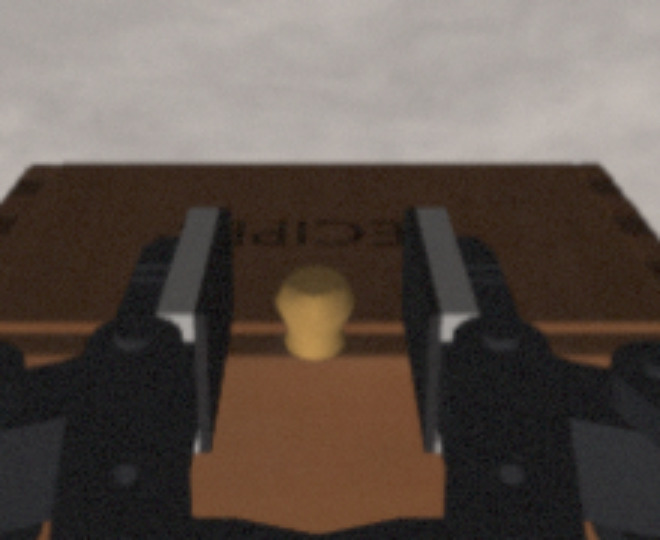

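The knob at (315,310) in the crop sits midway between the pads. I'll close on it.

Call:
play_rows([
  [0, 0, 0, 0],
  [0, 0, 0, 0],
  [0, 0, 0, 0],
  [0, 0, 0, 0],
  [0, 0, 0, 0],
  [0, 0, 0, 0],
  [0, 0, 0, 0],
  [0, 0, 0, 0],
  [0, 0, 0, 0],
  [0, 0, 0, 0],
], claw=1)

```text
time: 14.62
tcp_pos: [0.5096, -0.1881, 0.1028]
tool_rot: [0.001, -0.036, 0.999, -0.0]
contact_force: [-0.3, 0.5, 6.1]
grip_width: 0.0087
grip_force: 58.9
```

```bash
python3 - <<'E'
from h import *
s=ctrl.get_state();go(s['tcp_pos'],94.4)
for d in range(0,64,3):
    t=np.radians(d);print(d,'dx %.2f dz %.2f'%((-78*np.cos(t)+4.5*np.sin(t)+78)/10,(78*np.sin(t)+4.5*np.cos(t)-4.5)/10),end=' ; ')
E
```

```text
at [ 0.5096 -0.1881  0.1028] yaw 94.2 q6 -0.58 t 14.62 | shift [0. 0. 0.] turn -0.004
0 dx 0.00 dz 0.00 ; 3 dx 0.03 dz 0.41 ; 6 dx 0.09 dz 0.81 ; 9 dx 0.17 dz 1.21 ; 12 dx 0.26 dz 1.61 ; 15 dx 0.38 dz 2.00 ; 18 dx 0.52 dz 2.39 ; 21 dx 0.68 dz 2.77 ; 24 dx 0.86 dz 3.13 ; 27 dx 1.05 dz 3.49 ; 30 dx 1.27 dz 3.84 ; 33 dx 1.50 dz 4.18 ; 36 dx 1.75 dz 4.50 ; 39 dx 2.02 dz 4.81 ; 42 dx 2.30 dz 5.10 ; 45 dx 2.60 dz 5.38 ; 48 dx 2.92 dz 5.65 ; 51 dx 3.24 dz 5.89 ; 54 dx 3.58 dz 6.12 ; 57 dx 3.93 dz 6.34 ; 60 dx 4.29 dz 6.53 ; 63 dx 4.66 dz 6.70 ;
```

```bash
python3 - <<'E'
from h import *
c=cam('wrist');cv2.imwrite('pics/w6.png',cv2.resize(c['frame'][180:360,180:400],None,fx=3,fy=3,interpolation=cv2.INTER_CUBIC))
E
```

```text
(no output)
```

View pics/w6.png

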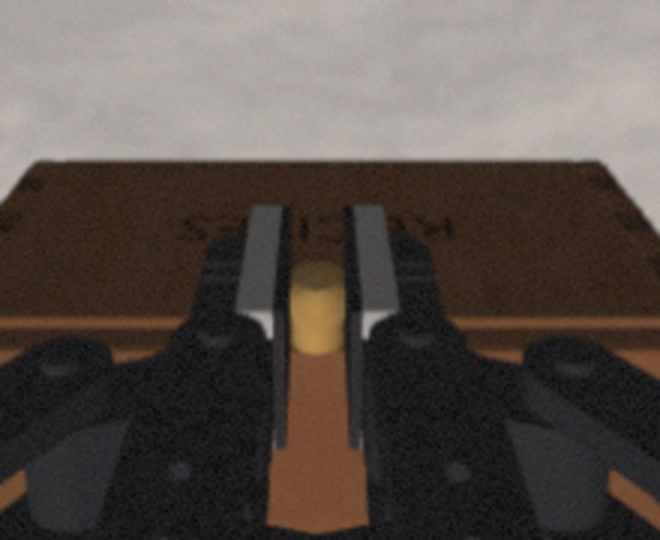

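The pads hold the knob on both sides at (318,310). I'll start the arc with 15°.

Call:
play_rows([
  [0, 0, -0.2, 0],
  [-0.03, 0, -0.4, 0],
  [-0.06, 0, -0.6, 0],
  [-0.09, 0, -0.8, 0],
  [-0.13, 0, -1.0, 0],
  [-0.17, 0, -1.2, 0],
  [-0.21, 0, -1.4, 0],
  [-0.26, 0, -1.6, 0],
  [-0.32, 0, -1.8, 0],
  [-0.38, 0, -2.0, 0],
])

```text
time: 15.5
tcp_pos: [0.5132, -0.1878, 0.1219]
tool_rot: [-0.0, -0.036, 0.999, -0.0]
contact_force: [5.6, -3.3, -6.2]
grip_width: 0.0089
grip_force: 58.5
```

```bash
cat > lid.py <<'E'
from h import *
import sys
s=ctrl.get_state();print('t',s['time'],'p',s['tcp_pos'].round(4),'F',s['contact_force'].round(1),'w',s['grip_width'],s['grip_force'])
a=np.radians(4.4);ex=np.array([np.cos(a),np.sin(a)]);ey=np.array([-ex[1],ex[0]])
k=np.array([.5175,-.1868]);o=k+.037*ex
for n in ['wrist','top','scene']:
    c=cam(n);W=cloud(c);hsv=cv2.cvtColor(c['frame'],cv2.COLOR_BGR2HSV);H,S,V=[hsv[...,i].astype(int) for i in range(3)]
    q=W[...,:2]-o;bx=q@ex;by=q@ey;z=W[...,2]
    m=(abs(by)<.073)&(abs(by)>.03)&(z>.093)&(z<.19)&(bx>-.05)&(bx<.05)&(S>60)&(H<25)&(V>25)
    if m.sum()<50: print(n,'few',m.sum()); continue
    X=np.c_[bx[m],z[m]]
    for _ in range(4):
        l=cv2.fitLine(X.astype(np.float32),cv2.DIST_HUBER,0,.001,.001).ravel()
        r=abs((X-l[2:])@np.array([-l[1],l[0]]));X=X[r<max(.002,2*np.median(r))]
    print(n,m.sum(),len(X),'angle',np.degrees(np.arctan2(-l[1]*np.sign(l[0]),abs(l[0]))).round(2),'x',X[:,0].min().round(4),X[:,0].max().round(4),'z',X[:,1].max().round(4))
E
python3 lid.py
```

```text
t 15.5 p [ 0.5132 -0.1878  0.1219] F [ 5.6 -3.3 -6.2] w 0.008851421257346451 58.45818388683256
wrist 2866 1750 angle 13.27 x -0.0295 0.0257 z 0.1071
top 264 193 angle 13.28 x -0.026 0.0356 z 0.1073
scene 714 585 angle 13.34 x -0.0265 0.0288 z 0.1057
```

Lifting works: the lid reads 13.3° in all three cameras. I'll continue to about 36°.

Call:
play_rows([
  [-0.1, 0, -0.26, 0],
  [-0.21, 0, -0.52, 0],
  [-0.33, 0, -0.77, 0],
  [-0.46, 0, -1.03, 0],
  [-0.6, 0, -1.28, 0],
  [-0.74, 0, -1.53, 0],
  [-0.89, 0, -1.77, 0],
  [-1.04, 0, -2.02, 0],
  [-1.2, 0, -2.26, 0],
  [-1.37, 0, -2.5, 0],
])

```text
time: 16.48
tcp_pos: [0.5266, -0.1867, 0.1471]
tool_rot: [-0.0, -0.036, 0.999, -0.0]
contact_force: [2.2, -5.6, -5.8]
grip_width: 0.0092
grip_force: 58.5
```

```bash
python3 lid.py
```

```text
t 16.4833 p [ 0.5266 -0.1867  0.1471] F [ 2.2 -5.6 -5.8] w 0.009174044479325964 58.4614262758987
wrist 3316 1941 angle 28.59 x -0.0173 0.006 z 0.1286
top 228 188 angle 34.09 x -0.0155 0.0404 z 0.1292
scene 804 688 angle 34.35 x -0.0147 0.0387 z 0.1281
```

Call:
play_rows([
  [-0.17, 0, -0.19, 0],
  [-0.34, 0, -0.37, 0],
  [-0.51, 0, -0.55, 0],
  [-0.69, 0, -0.72, 0],
  [-0.87, 0, -0.89, 0],
  [-1.06, 0, -1.05, 0],
  [-1.25, 0, -1.2, 0],
  [-1.44, 0, -1.35, 0],
  [-1.63, 0, -1.49, 0],
  [-1.83, 0, -1.62, 0],
])

```text
time: 17.47
tcp_pos: [0.5441, -0.1855, 0.1633]
tool_rot: [-0.001, -0.036, 0.999, -0.0]
contact_force: [-4.1, -5.1, -0.1]
grip_width: 0.0087
grip_force: 58.7
```

```bash
python3 lid.py
```

```text
t 17.4667 p [ 0.5441 -0.1855  0.1633] F [-4.1 -5.1 -0.1] w 0.008651422322188454 58.741252732579596
wrist 3502 1943 angle 49.97 x -0.0009 0.0412 z 0.1426
top 145 123 angle 50.98 x 0.0005 0.0423 z 0.1447
scene 591 526 angle 51.44 x 0.0014 0.0424 z 0.1419
```

Call:
play_rows([
  [-0.13, 0, -0.09, 0],
  [-0.26, 0, -0.18, 0],
  [-0.39, 0, -0.27, 0],
  [-0.52, 0, -0.35, 0],
  [-0.65, 0, -0.42, 0],
  [-0.77, 0, -0.49, 0],
  [-0.89, 0, -0.56, 0],
  [-1.0, 0, -0.62, 0],
  [-1.1, 0, -0.67, 0],
  [-1.1, 0, -0.67, 0],
])

```text
time: 18.45
tcp_pos: [0.5553, -0.1846, 0.1699]
tool_rot: [-0.001, -0.036, 0.999, -0.0]
contact_force: [-1.3, -6.4, -2.8]
grip_width: 0.0089
grip_force: 58.6
```

```bash
python3 lid.py
```

```text
t 18.45 p [ 0.5553 -0.1846  0.1699] F [-1.3 -6.4 -2.8] w 0.008898917603382421 58.604828558745794
wrist 2406 2373 angle -29.59 x 0.0053 0.0138 z 0.1474
top 90 72 angle 60.6 x 0.012 0.0432 z 0.1477
scene 444 384 angle 60.19 x 0.0108 0.0445 z 0.148
```

All three cameras read 60.2–60.6° (the wrist view sees the lid's front edge at -29.6°, so 60.4°). I'll hold still and check once more.

Call:
play_rows([
  [0.02, 0, 0, 0],
  [0.04, 0, 0.02, 0],
  [0.04, 0, 0.02, 0],
  [0.04, 0, 0.02, 0],
  [0.04, 0, 0.02, 0],
  [0.04, 0, 0.02, 0],
  [0.04, 0, 0.02, 0],
  [0.04, 0, 0.02, 0],
  [0.04, 0, 0.02, 0],
  [0.04, 0, 0.02, 0],
])

```text
time: 19.43
tcp_pos: [0.5548, -0.1847, 0.1696]
tool_rot: [-0.001, -0.036, 0.999, -0.0]
contact_force: [-1.7, -4.9, -2.2]
grip_width: 0.0084
grip_force: 58.6
```

```bash
python3 lid.py; python3 -c "
from h import *
c=cam('scene');cv2.imwrite('pics/s7.png',c['frame'])"
```

```text
t 19.4333 p [ 0.5548 -0.1847  0.1696] F [-1.7 -4.9 -2.2] w 0.008429164687894423 58.634385651675984
wrist 2352 2326 angle -30.19 x 0.0052 0.0133 z 0.1471
top 94 78 angle 60.0 x 0.0102 0.0429 z 0.149
scene 441 384 angle 60.1 x 0.011 0.0442 z 0.1461
```

View pics/s7.png

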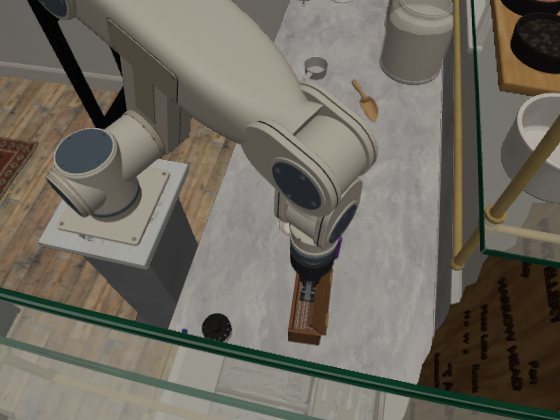

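The lid is held open by the knob at (308,290), the cards are visible, and the timer at (216,326) hasn't moved. Handing in.

```bash
python3 -c "
from h import *
print(ctrl.hand_in())"
```

```text
the job is handed in; nothing more can be done
None
```

The red jar stands upright on the felt in the rack's middle pocket, and the gripper is holding the card box lid open at about 60° (cameras read 59.8–60.1°); I handed the job in at about 19.6 s.

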